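# Shim the rocking preheater

## Task

The white preheating plate rocks because its brass foot, under the corner with the orange dot, is too short. With the fingertips only, slide the orange wedge along the bench, thin end first, under that brass foot until it just fills the gap and the plate no longer rocks but still stands level; then press down firmly on the orange dot for a moment to prove that it is steady, and move clear. Do not pick up or tip the wedge, do not lift the plate or shove it out of its place, and leave the other things alone.

Things in the scene. Friction and masses are not known exactly. Their poses are not given: they have to be found in the camera images.
- preheater: loose white box 150 (x) x 120 (y) mm, 1.2 to 2.2 kg, level on three black rubber feet, top 48 mm, underside 14 mm above the bench (dark plate on top to 51 mm); origin at bench level under its centre; display and knob on its -x side. Feet at x = +-60, y = +-45 mm; the one at -60, -45 is a brass dome, radius 6 mm, 8 mm clear of the bench: pressed there with 4 N, the box tips
- brass_foot (a point): lowest point of the brass foot, 8 mm above the bench while the plate stands level; 15 mm in from the plate's two nearest sides
- corner_top (a point): centre of the orange dot (16 mm across) on the white top of the plate, straight above the brass foot, 48 mm above the bench: where to press
- wedge: loose orange slippery plastic wedge, 60 g, 120 (x) x 44 (y) mm, on the bench; origin at the centre of its underside, +x to its thin end. 1.5 mm thick at x = +60 mm, rising evenly (0.13 mm a mm) to 13.2 mm at x = -30; then a flat tail block 18 mm high to x = -60. 8 mm thick at x = +10 mm: the gap is filled with the brass foot over that line. It stays where it is left
- wedge_back (a point): centre of the wedge's flat upright back face (44 mm wide, 18 mm high), 9 mm above the bench: where to push
- eraser: white eraser, 17 x 50 x 10 mm, bystander
- flux_bottle: white and blue bottle with a thin ochre spout, 36 mm across, 86 mm high, bystander
- phone_silver: silver phone, 67 x 138 x 8 mm, lying flat, bystander
- battery_cell: small yellow battery, 15 x 23 x 4 mm, bystander
- heat_puck: round light metal pot, 58 mm across, 33 mm high, bystander

How it is judged:
By the outcome, as a careful person would: the job done as asked, in the order asked, and still so for the second after the job is handed in, with the robot touching nothing.
It also fails if it takes over 45 s, if anything falls off the work surface, if the arm or the gripper's body presses on something with over 40 N, if the wrist force passes 120 N, or if a joint passes its speed limit or range.

## Robot

A 6-joint arm with a two-finger parallel gripper is mounted at the origin on a cart in front of the work surface, level with it; the furniture and walls round the work are solid. World frame = base frame: x ahead of the robot, y to its left, z up, the work surface at z = 0. Lengths are in mm, angles in degrees, forces in N, time in s.
With the tool pointing down it reaches from about 300 to 850 mm from the base axis. Payload 4.2 kg.
Tool frame: the origin (TCP) lies at the very end of the fingers, on their centre line; the grasp point (between the pads) lies 19 mm behind it; z points along the fingers, y is the line along which they close (so a half turn about z gives the same grasp; the last joint's range is limited). The gripper opens to 91 mm and grips with 3 to 60 N. Pads are 32 mm wide; open, the fingers measure 118 mm over their backs; the gripper's body (76 mm by 178 mm) begins 60 mm behind the grasp point.
Start: joints at [-76.776, 18.312, 89.639, -0, 72.044, -1.146], TCP at [142.705, -557.026, 213.976] pointing down, gripper open.
Joint ranges: [-177.97, 177.97], [-48.28, 115.42], [12.27, 149.76], [-77.06, 257.06], [2.81, 150.46], [-146.56, 146.56]. Speed limits (degrees/s): [147.25, 147.25, 180, 180, 180, 180].

## Interface

Orientations are given as [roll, pitch, yaw] about the fixed x, y, z axes, in that order (R = Rz(yaw) Ry(pitch) Rx(roll)).
In Python, from workcell import env, eyes gives the robot as it stands.
- The arm moves only by the tool send_rows, never from a script. Its argument "targets" is text: rows parted by semicolons, each of 7 numbers parted by spaces: the shift along the tool's x, y, z in m, then the turn, a rotation vector about the tool's x, y, z in degrees, then the opening in per cent of the stroke, from 0 (shut) to 100 (fully open). A call has 1 to 12 rows; each row is the pose to reach, as a shift and turn from the pose commanded when the call began, along the tool's axes at that moment; what a row does not reach only later rows make up. A row lasts 1/12 s, in which the tool goes at most 41.7 mm and 7.16 degrees, less where a joint would pass 70% of its speed; a pose out of reach is approached as far as the arm can. A call with a gripper value outside its range is refused whole. The fingers move at their own pace and stop on an object; "grip_force" is the grip in N (left out, the last holds). Time passes only in rows, so rows that repeat a pose let the fingers close. It gives the time, the measured TCP pose, the force, the opening and the grip force at its end, in the units of the state.
- env.state(): the state, without advancing time (a new reading comes with each control period).
- eyes.grab_frame(name): name is "side" or "top"; returns a dict with "image" (384x512x3 uint8, blue, green, red), "fovy" (degrees; the focal length in pixels is half the picture's height over the tangent of half this angle, whatever the lens; pixels are square), "cx", "cy" (the principal point, pixels), "eye" and "attitude" of the camera in the world. Camera axes: x right, y up, looking along -z (the intrinsics and any distortion apply to the point x, -y, -z); pixel columns grow to the right and rows downward; lengths in mm; the calibration is good to about 2 mm. A picture is of the moment at which its call begins. There is no depth.
- env.job_done(): hands the job in; it is judged then, once.
The state is a dict: "time_s": time; "qpos": joint angles; "qvel": joint speeds; "effort": joint torques, N m; "ee_pos": TCP position; "ee_rot": TCP orientation; "force": force on the tool from outside, world axes, zero at the start; "torque": the same for the moment, N m; "gripper_width": finger opening in mm; "gripper_force": force on a finger pad.
Only numpy, scipy, OpenCV 4.12 (cv2) and the standard library are available. Lean on these libraries where they do the work, as an engineer would, in place of code of your own. Each camera call takes 0.05 s, during which the arm holds its last target. There are 200 camera calls.

## Working session

There is one attempt and no reset: what is moved stays moved. The work goes in short steps, Python scripts to look and compute and a tool call to move; the robot and the scene stay as the last step left them, time stands still between calls to the robot, and variables do not carry over. Pictures are saved under pics/ and viewed, at most 10 in all, crops included, and the job is handed in when it is done.

Besides the shell and the picture viewer there is one more tool, called after ">>>" as a command line: name --argument value ..., lists and objects as JSON in quotes. send_rows: Moves the arm, as the interface text tells. Its arguments: {"type":"object","properties":{"targets":{"type":"string"},"grip_force":{"type":"number"}},"required":["targets"]}

```bash
ls; mkdir -p pics; python3 - <<'E'
from workcell import env, eyes
import cv2
s=env.state(); print({k:s[k] for k in('time_s','ee_pos','ee_rot','force','gripper_width')})
for n in('side','top'):
    f=eyes.grab_frame(n); cv2.imwrite(f'pics/{n}0.png',f['image']); print({k:v for k,v in f.items() if k!='image'})
E
```

```text
pics
{'time_s': 0.0, 'ee_pos': array([ 142.59232028, -556.5137184 ,  213.14189942]), 'ee_rot': array([-1.79900648e+02, -2.84843250e-03,  1.43694123e+01]), 'force': array([ 0.11475564, -0.03758919, -0.23686562]), 'gripper_width': 91.16425835856434}
{'fovy': 54.46336347361922, 'cx': 252.92395690740327, 'cy': 198.1741984618216, 'eye': array([ 474.97458576, -948.64562106,  803.15571343]), 'attitude': array([49.33568929,  0.6554113 , -6.84484151])}
{'fovy': 46.54456752948141, 'cx': 254.96105529986073, 'cy': 193.11527419299333, 'eye': array([ 340.59063532, -111.23981513, 1359.40424613]), 'attitude': array([  9.16405983,   0.8939709 , -91.34861663])}
```

View pics/side0.png

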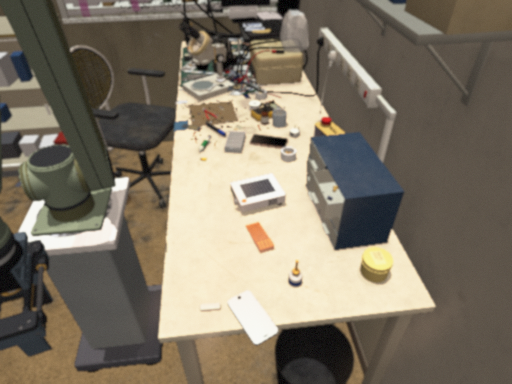

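View pics/top0.png

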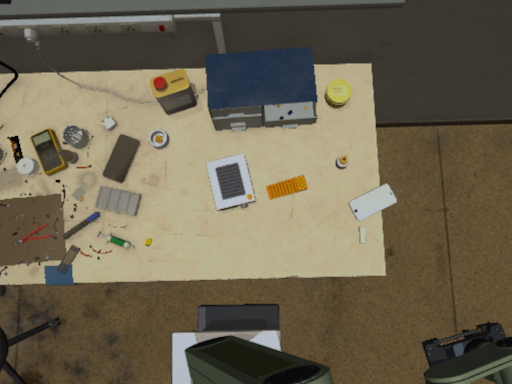

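The side view shows the plate near (258,192) and the wedge at (260,237). In the top view they are at (231,181) and (287,187), with the orange dot near (250,197). Next I'll segment and measure.

```bash
cat > h.py <<'E'
from workcell import env, eyes
import cv2, numpy as np
from scipy.spatial.transform import Rotation as R
def ray(f,uv):
    uv=np.atleast_2d(uv).astype(float); fl=f['image'].shape[0]/2/np.tan(np.radians(f['fovy']/2))
    d=np.c_[(uv[:,0]-f['cx'])/fl,-(uv[:,1]-f['cy'])/fl,-np.ones(len(uv))]
    return np.asarray(f['eye']),R.from_euler('xyz',f['attitude'],degrees=True).apply(d)
def plane(f,uv,z):
    e,d=ray(f,uv); return e+d*((z-e[2])/d[:,2])[:,None]
def tri(f,a,g,b):
    e,d=ray(f,a); p,q=ray(g,b); d=d[0];q=q[0]
    s=np.linalg.lstsq(np.c_[d,-q],p-e,rcond=None)[0]; x,y=e+s[0]*d,p+s[1]*q
    return (x+y)/2,np.linalg.norm(x-y)
def orange(f):
    h=cv2.cvtColor(f['image'],cv2.COLOR_BGR2HSV); m=cv2.inRange(h,(5,110,100),(22,255,255))
    n,l,st,c=cv2.connectedComponentsWithStats(m); return [(st[i],c[i],l==i) for i in range(1,n) if st[i][4]>5]
E
python3 - <<'E'
from h import *
for n in('side','top'):
    f=eyes.grab_frame(n)
    for st,c,m in orange(f):
        if 200<c[0]<360 and 100<c[1]<290:
            r=cv2.minAreaRect(np.argwhere(m)[:,::-1].astype(np.float32)); 
            print(n,st,c.round(1),plane(f,c,8)[0].round(),np.round(cv2.boxPoints(r),1).tolist())
    x,y,w,h=(215,165,85,100) if n=='side' else (195,145,125,75)
    cv2.imwrite(f'pics/{n}1.png',cv2.resize(f['image'][y:y+h,x:x+w],None,fx=6,fy=6,interpolation=cv2.INTER_CUBIC))
E
```

```text
side [200 107  18  14 110] [208.1 114.8] [447. 561.   8.] [[198.3000030517578, 116.0], [206.39999389648438, 106.5], [217.6999969482422, 116.19999694824219], [209.60000610351562, 125.5999984741211]]
side [216 109   6   5  12] [218.2 111.2] [493. 588.   8.] [[215.1999969482422, 110.0999984741211], [216.39999389648438, 108.5], [221.5, 112.4000015258789], [220.3000030517578, 114.0]]
side [251 110  11  11  70] [255.8 115.2] [656. 528.   8.] [[248.60000610351562, 115.19999694824219], [251.89999389648438, 109.4000015258789], [262.20001220703125, 115.19999694824219], [258.79998779296875, 121.0]]
side [268 111   5   7  26] [269.7 113.8] [718. 532.   8.] [[268.0, 117.0], [268.0, 111.0], [272.0, 111.0], [272.0, 117.0]]
side [316 120  29  15 260] [329.4 128.2] [945. 374.   8.] [[316.0, 120.0], [344.0, 120.0], [344.0, 134.0], [316.0, 134.0]]
side [201 158   5   3   9] [202.8 159. ] [417. 219.   8.] [[200.60000610351562, 159.1999969482422], [201.10000610351562, 157.6999969482422], [205.0, 159.0], [204.5, 160.5]]
side [334 187   4   4  10] [335. 188.] [856. -13.   8.] [[332.5, 188.5], [335.5, 185.5
[... 1149 characters left out ...]
 281.0], [220.5, 282.5], [219.5, 283.5]]
top [207 282   8   7  21] [211.4 284. ] [289.  41.   8.] [[206.5, 282.6000061035156], [209.0, 279.5], [215.60000610351562, 285.0], [213.10000610351562, 288.1000061035156]]
top [233 284   3   6  11] [233.9 286.4] [280. -26.   8.] [[233.0, 284.0], [235.0, 284.0], [235.0, 289.0], [233.0, 289.0]]
top [209 287   3   4   6] [209.5 288.3] [276.  46.   8.] [[207.5, 288.5], [209.5, 286.5], [211.0, 288.0], [209.0, 290.0]]
top [237 286   2   3   6] [237.5 287. ] [278. -37.   8.] [[237.0, 286.0], [238.0, 286.0], [238.0, 288.0], [237.0, 288.0]]
top [248 287   3   3   6] [249.2 287.8] [275. -71.   8.] [[248.0, 288.0], [249.5, 286.5], [250.5, 287.5], [249.0, 289.0]]
```

View pics/side1.png

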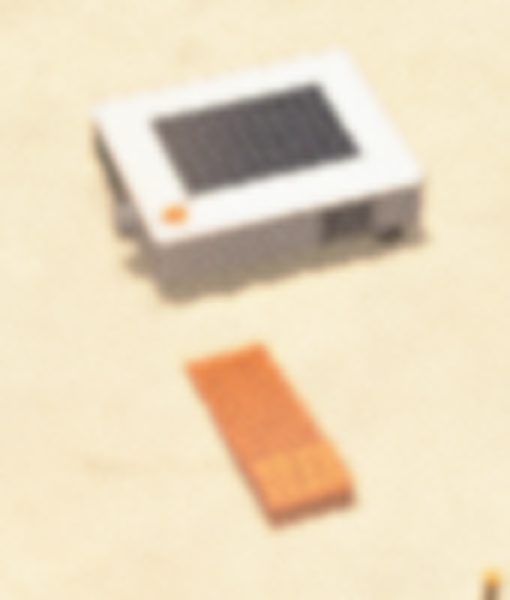

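View pics/top1.png

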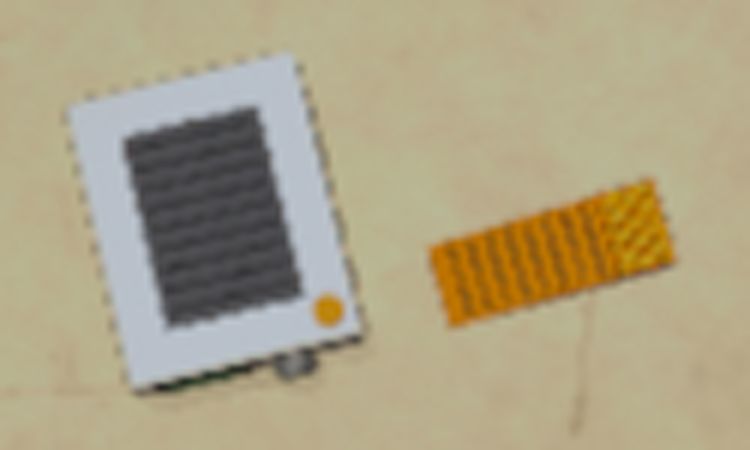

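The side crop shows the dot at about (174,214), the thin end at (187,366)–(265,345), and the tail's upper back edge at about (273,508)–(352,485). In the top crop the dot is at (328,310), the thin end at (430,246)–(450,326) and the tail back at (652,180)–(675,262). I'll triangulate these.

```bash
cat >> h.py <<'E'
O={'side':(215,165),'top':(195,145)}
def crop(n,p): return (np.asarray(p,float)+.5)/6-.5+O[n]
E
python3 - <<'E'
from h import *
S,T=eyes.grab_frame('side'),eyes.grab_frame('top')
P={'dot':((174,214),(328,310)),'thinA':((187,366),(450,326)),'thinB':((265,345),(430,246)),
'backA':((273,508),(675,262)),'backB':((352,485),(652,180)),
'plA -x-y':((158,242),(362,335)),'plB +x-y':((425,182),(292,55)),'plC -x+y':((97,115),(133,390)),'plD +x+y':((342,52),(70,107))}
z={'d':48,'t':1.5,'b':18,'p':48}
for k,(a,b) in P.items():
    a,b=crop('side',a),crop('top',b); x,e=tri(S,a,T,b)
    print(k,x.round(1),'gap',round(e,1),'planeS',plane(S,a,z[k[0]])[0][:2].round(1),'planeT',plane(T,b,z[k[0]])[0][:2].round(1))
for n,f in(('side',S),('top',T)):
  for st,c,m in orange(f):
    if c[0]>290 and c[1]>150 and c[0]<350: print('bottle',n,c,plane(f,c,80)[0].round())
E
```

```text
dot [542.7 -78.6  46.4] gap 2.3 planeS [541.4 -80.7] planeT [543.6 -78.6]
thinA [ 541.1 -139.9   -3.5] gap 1.0 planeS [ 540.2 -145. ] planeT [ 540.9 -139.7]
thinB [ 582.7 -130.7   -2.6] gap 1.5 planeS [ 581.4 -135.1] planeT [ 582.8 -130.6]
backA [ 569.3 -254.9   12.8] gap 0.2 planeS [ 568.7 -259.4] planeT [ 568.3 -254.4]
backB [ 610.2 -245.    12.7] gap 3.8 planeS [ 607.4 -250.1] planeT [ 611.  -244.5]
plA -x-y [531.5 -95.   42.5] gap 0.1 planeS [ 531.2 -101.2] planeT [530.7 -95.1]
plB +x-y [676.1 -62.9  39.6] gap 0.1 planeS [674.  -72.7] planeT [673.9 -63.2]
plC -x+y [508.1  19.7  37.4] gap 1.2 planeS [508.2   6.4] planeT [506.1  18.6]
plD +x+y [650.2  49.2  44.7] gap 1.4 planeS [648.8  44.7] planeT [650.1  48.8]
bottle side [334.77777778 188.11111111] [821. -98.  80.]
bottle side [295.475 270.975] [ 637. -394.   80.]
bottle side [345.91891892 330.02702703] [ 710. -560.   80.]
bottle top [341.58333333 159.        ] [ 642. -352.   80.]
bottle top [345.06666667 160.13333333] [ 638. -362.   80.]
bottle top [315.71428571 292.42857143] [ 262. -259.   80.]
bottle top [293.5 303.5] [ 233. -196.   80.]
bottle top [300.07142857 305.21428571] [ 228. -214.   80.]
bottle top [302.5 312.5] [ 208. -220.   80.]
```

```bash
python3 - <<'E'
from h import *
S,T=eyes.grab_frame('side'),eyes.grab_frame('top')
print(plane(S,[(337,243),(310,195),(295,283)],0).round(), plane(T,[(212,130),(315,124),(342,165)],0).round())
E
```

```text
[[ 794. -249.    0.]
 [ 768.  -28.    0.]
 [ 646. -371.    0.]] [[ 766.   36.    0.]
 [ 776. -290.    0.]
 [ 642. -368.    0.]]
```

>>> send_rows --targets "0.51 -0.141 0.07 0 0 -91 15;0.51 -0.141 0.07 0 0 -91 15;0.51 -0.141 0.07 0 0 -91 15;0.51 -0.141 0.07 0 0 -91 15;0.51 -0.141 0.07 0 0 -91 15;0.51 -0.141 0.07 0 0 -91 15;0.51 -0.141 0.07 0 0 -91 15;0.51 -0.141 0.07 0 0 -91 15;0.51 -0.141 0.07 0 0 -91 15;0.51 -0.141 0.07 0 0 -91 15;0.51 -0.141 0.07 0 0 -91 15;0.51 -0.141 0.07 0 0 -91 15"

```text
time_s: 1.4
ee_pos: [574.3, -309.1, 148.2]
ee_rot: [180.0, 0.0, 100.7]
force: [0.1, -1.3, -0.1]
gripper_width: 14.9
gripper_force: 0.0
```

>>> send_rows --targets "0.01 0.03 0 0 0 -4.8 15;0.01 0.03 0 0 0 -4.8 15;0.01 0.03 0 0 0 -4.8 15;0.01 0.03 0 0 0 -4.8 15"

```text
time_s: 1.73
ee_pos: [599.8, -295.4, 148.1]
ee_rot: [-179.9, -0.0, 105.1]
force: [-0.6, -1.3, -0.5]
gripper_width: 13.3
gripper_force: 0.0
```

>>> send_rows --targets "0 0 0.04 0 0 0 15;0 0 0.08 0 0 0 15;0 0 0.11 0 0 0 15;0 0 0.13 0 0 0 15;0 0 0.138 0 0 0 15;0 0 0.142 0 0 0 15;0 0 0.142 0 0 0 15;0 0 0.142 0 0 0 15"

```text
time_s: 2.4
ee_pos: [601.1, -296.4, 8.1]
ee_rot: [179.9, 0.1, 105.1]
force: [0.0, -0.3, -0.4]
gripper_width: 13.6
gripper_force: 0.0
```

```bash
python3 - <<'E'
from h import *
print(env.state()['force'])
for n,(x,y,w,h) in(('side',(215,165,105,110)),('top',(195,145,135,90))):
    f=eyes.grab_frame(n); cv2.imwrite(f'pics/{n}2.png',cv2.resize(f['image'][y:y+h,x:x+w],None,fx=5,fy=5,interpolation=cv2.INTER_CUBIC))
a,b=cv2.imread('pics/side2.png'),cv2.imread('pics/top2.png')
E
```

```text
[ 0.0142195  -0.27959655 -0.36165518]
```

View pics/side2.png

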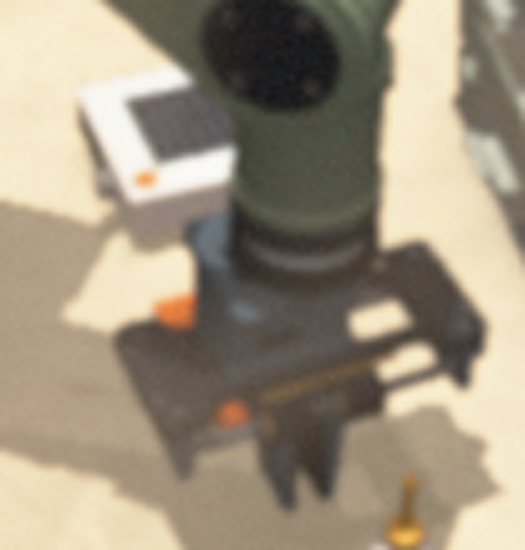

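The fingers stand behind the wedge's back face, clear of the bottle at crop (405,530). Next I push along tool x.

>>> send_rows --targets "0.006 0 0.003 0 0 0 15;0.012 0 0.003 0 0 0 15;0.018 0 0.003 0 0 0 15;0.022 0 0.003 0 0 0 15;0.026 0 0.003 0 0 0 15;0.03 0 0.003 0 0 0 15;0.034 0 0.003 0 0 0 15;0.038 0 0.003 0 0 0 15;0.042 0 0.003 0 0 0 15;0.046 0 0.003 0 0 0 15;0.05 0 0.003 0 0 0 15;0.054 0 0.003 0 0 0 15"

```text
time_s: 3.5
ee_pos: [586.3, -242.9, 3.4]
ee_rot: [180.0, 0.0, 105.1]
force: [0.1, -0.9, 0.6]
gripper_width: 13.6
gripper_force: 0.3
```

>>> send_rows --targets "0.004 0 0 0 0 0 15;0.008 0 0 0 0 0 15;0.012 0 0 0 0 0 15;0.016 0 0 0 0 0 15;0.02 0 0 0 0 0 15;0.024 0 0 0 0 0 15;0.028 0 0 0 0 0 15;0.032 0 0 0 0 0 15;0.035 0 0 0 0 0 15;0.038 0 0 0 0 0 15;0.04 0 0 0 0 0 15;0.04 0 0 0 0 0 15"

```text
time_s: 4.5
ee_pos: [575.7, -204.0, 3.3]
ee_rot: [-180.0, -0.0, 105.1]
force: [0.5, -0.3, -0.4]
gripper_width: 13.3
gripper_force: 0.0
```

```bash
python3 - <<'E'
from h import *
print(env.state()['force'],env.state()['ee_pos'],env.state()['ee_rot'])
f=eyes.grab_frame('top'); x,y,w,h=195,145,125,75
cv2.imwrite('pics/top3.png',cv2.resize(f['image'][y:y+h,x:x+w],None,fx=6,fy=6,interpolation=cv2.INTER_CUBIC))
E
```

```text
[ 0.46842615 -0.26621098 -0.39754726] [ 575.6986941  -204.01095506    3.31794099] [-1.79978450e+02 -2.24119156e-02  1.05129445e+02]
```

View pics/top3.png

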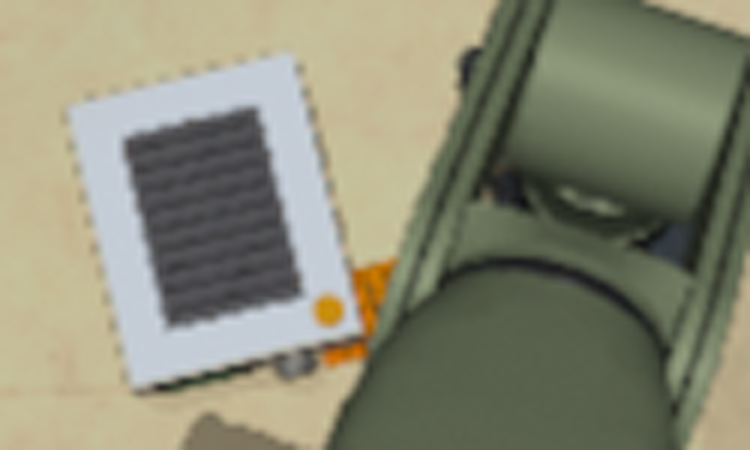

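The thin end is now under the plate: the wedge edges cross crop (365,355) and (372,266), and the plate has not moved. Next I check the lateral alignment with the foot.

```bash
python3 - <<'E'
from h import *
T=eyes.grab_frame('top')
lo=plane(T,[crop('top',p) for p in((325,363),(365,355))],1)[:,:2]; hi=plane(T,[crop('top',p) for p in((356,270),(392,259))],6)[:,:2]
a=np.radians(105.1); h=np.array([np.cos(a),np.sin(a)]); l=np.array([-h[1],h[0]]); F=np.array([542.5,-78.5]); t=env.state()['ee_pos'][:2]
print(lo,hi); print('lat lo/hi rel foot',(lo-F)@l,(hi-F)@l,'along',(lo-F)@h,(hi-F)@h,'tcp',(t-F)@h,(t-F)@l)
E
```

```text
[[523.48424384 -75.26729485]
 [527.08803683 -95.82759611]] [[ 570.46926355  -92.31414882]
 [ 575.70528065 -110.90367783]]
lat lo/hi rel foot [17.51705786 19.39374554] [-23.40491041 -23.61748549] along [  8.07477857 -12.71443391] [-20.62330187 -39.9349894 ] tcp -130.25059990152454 0.5913049144254441
```

>>> send_rows --targets "0.004 0 0 0 0 0 15;0.008 0 0 0 0 0 15;0.012 0 0 0 0 0 15;0.016 0 0 0 0 0 15;0.02 0 0 0 0 0 15;0.024 0 0 0 0 0 15;0.027 0 0 0 0 0 15;0.03 0 0 0 0 0 15;0.032 0 0 0 0 0 15;0.034 0 0 0 0 0 15;0.034 0 0 0 0 0 15"

```text
time_s: 5.52
ee_pos: [566.9, -171.3, 3.4]
ee_rot: [-180.0, -0.0, 105.1]
force: [-0.8, -0.8, -0.2]
gripper_width: 13.7
gripper_force: 0.0
```

>>> send_rows --targets "0.001 0 0 0 0 0 15;0.002 0 0 0 0 0 15;0.003 0 0 0 0 0 15"

```text
time_s: 5.77
ee_pos: [566.4, -168.9, 3.4]
ee_rot: [180.0, 0.0, 105.1]
force: [0.7, 0.3, 0.7]
gripper_width: 13.6
gripper_force: 0.2
```

>>> send_rows --targets "0.001 0 0 0 0 0 15;0.002 0 0 0 0 0 15"

```text
time_s: 5.93
ee_pos: [565.8, -166.9, 3.4]
ee_rot: [180.0, 0.0, 105.1]
force: [1.2, -0.6, -0.2]
gripper_width: 13.6
gripper_force: 0.2
```

>>> send_rows --targets "0.0005 0 0 0 0 0 15;0.001 0 0 0 0 0 15"

```text
time_s: 6.1
ee_pos: [565.5, -165.9, 3.4]
ee_rot: [180.0, 0.0, 105.1]
force: [0.4, -1.5, -0.0]
gripper_width: 13.8
gripper_force: 0.2
```

>>> send_rows --targets "0.0005 0 0 0 0 0 15;0.001 0 0 0 0 0 15"

```text
time_s: 6.27
ee_pos: [565.3, -164.9, 3.4]
ee_rot: [180.0, 0.0, 105.1]
force: [1.1, -0.3, 0.8]
gripper_width: 13.4
gripper_force: 0.3
```

>>> send_rows --targets "0.0005 0 0 0 0 0 15"

```text
time_s: 6.35
ee_pos: [565.2, -164.5, 3.4]
ee_rot: [180.0, 0.0, 105.1]
force: [0.3, -0.7, 0.4]
gripper_width: 13.9
gripper_force: 0.3
```

>>> send_rows --targets "0.0005 0 0 0 0 0 15"

```text
time_s: 6.43
ee_pos: [565.0, -164.0, 3.4]
ee_rot: [180.0, 0.0, 105.1]
force: [0.2, -0.0, 1.1]
gripper_width: 13.7
gripper_force: 0.3
```

```bash
cat > m.py <<'E'
from h import *
F=[]
for i in range(5): f=eyes.grab_frame('side'); F.append(env.state()['force'])
s=env.state(); print(s['time_s'],s['ee_pos'].round(2),np.mean(F,0).round(2),np.std(F,0).round(2))
E
python3 m.py
```

```text
6.6833 [ 564.92 -163.93    3.34] [ 0.1  -0.15  0.19] [0.61 0.22 0.2 ]
```

>>> send_rows --targets "0.0005 0 0 0 0 0 15"

```text
time_s: 6.77
ee_pos: [564.9, -163.6, 3.3]
ee_rot: [-180.0, 0.0, 105.1]
force: [-0.6, -0.9, -0.4]
gripper_width: 13.5
gripper_force: 0.3
```

>>> send_rows --targets "0.0005 0 0 0 0 0 15"

```text
time_s: 6.85
ee_pos: [564.8, -163.1, 3.3]
ee_rot: [-180.0, 0.0, 105.1]
force: [0.8, -0.9, -0.2]
gripper_width: 14.0
gripper_force: 0.4
```

```bash
python3 m.py
```

```text
7.1 [ 564.73 -163.05    3.34] [ 0.12 -0.37 -0.68] [0.64 0.69 0.36]
```

>>> send_rows --targets "0.0005 0 0 0 0 0 15"

```text
time_s: 7.18
ee_pos: [564.7, -162.7, 3.4]
ee_rot: [180.0, 0.0, 105.1]
force: [0.0, -0.7, 0.2]
gripper_width: 13.8
gripper_force: 0.6
```

>>> send_rows --targets "0.0005 0 0 0 0 0 15"

```text
time_s: 7.27
ee_pos: [564.6, -162.3, 3.4]
ee_rot: [180.0, 0.0, 105.1]
force: [0.3, -1.3, -1.1]
gripper_width: 13.7
gripper_force: 0.8
```

```bash
python3 m.py
```

```text
7.5167 [ 564.56 -162.17    3.39] [ 0.54 -1.14 -0.73] [0.54 0.4  0.35]
```

>>> send_rows --targets "0.0005 0 0 0 0 0 15"

```text
time_s: 7.6
ee_pos: [564.5, -161.8, 3.4]
ee_rot: [180.0, 0.0, 105.1]
force: [0.9, -2.3, -0.1]
gripper_width: 13.8
gripper_force: 1.1
```

```bash
python3 m.py
```

```text
7.85 [ 564.41 -161.7     3.36] [ 0.65 -2.28 -1.27] [0.58 0.56 0.36]
```

>>> send_rows --targets "0.0005 0 0 0 0 0 15"

```text
time_s: 7.93
ee_pos: [564.4, -161.4, 3.4]
ee_rot: [180.0, 0.0, 105.1]
force: [1.1, -2.9, -1.3]
gripper_width: 13.6
gripper_force: 1.5
```

```bash
python3 m.py
```

```text
8.1833 [ 564.31 -161.24    3.37] [ 0.54 -2.87 -1.38] [0.48 0.31 0.33]
```

Contact was felt from y ≈ -163 and the force is now about 3 N, within 1 mm of the measured fit. I back off, rise and look.

>>> send_rows --targets "-0.003 0 0 0 0 0 15;-0.01 0 0 0 0 0 15;-0.02 0 0 0 0 0 15;-0.03 0 0 0 0 0 15;-0.03 0 -0.03 0 0 0 0;-0.03 0 -0.06 0 0 0 0;-0.03 0 -0.09 0 0 0 0;-0.07 0 -0.12 0 0 0 0;-0.11 0 -0.15 0 0 0 0;-0.15 0 -0.15 0 0 0 0;-0.19 0 -0.15 0 0 0 0;-0.19 0 -0.15 0 0 0 0"

```text
time_s: 9.18
ee_pos: [614.9, -351.7, 154.5]
ee_rot: [179.9, 0.3, 104.9]
force: [-0.1, 0.4, -0.2]
gripper_width: 0.4
gripper_force: 0.0
```

```bash
python3 m.py; python3 - <<'E'
from h import *
I=[]
for n in('side','top'):
    f=eyes.grab_frame(n); x,y=O[n]; I.append(cv2.resize(f['image'][y:y+95,x:x+90 if n=='side' else x+110],None,fx=4 if 0 else 3.9,fy=3.9,interpolation=cv2.INTER_CUBIC))
cv2.imwrite('pics/both4.png',np.hstack(I)); print(np.hstack(I).shape)
E
```

```text
9.4333 [ 613.07 -343.35  152.67] [ 0.11 -0.24  0.09] [0.59 0.54 0.43]
(370, 780, 3)
```

View pics/both4.png

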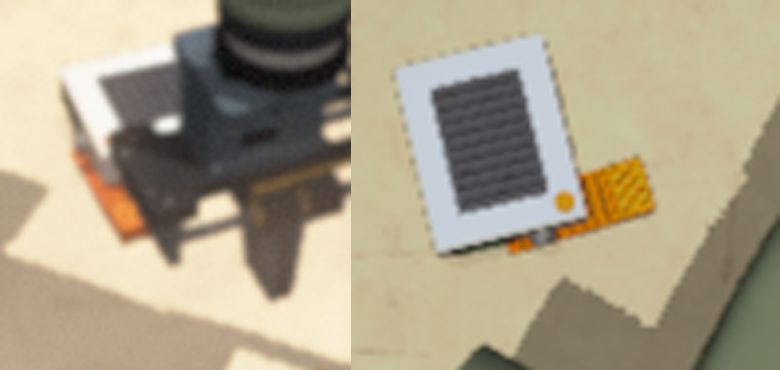

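The wedge sits straight under the orange-dot corner, with the tail at (630,185), and the plate's dot has not moved. Next I go above the dot with the fingers shut. I'll aim 6 mm towards the outer edge so the tips stay off the raised dark plate.

>>> send_rows --targets "0.04 0 0.01 0 0 3 0;0.08 0 0.02 0 0 3 0;0.12 0 0.03 0 0 3 0;0.16 0 0.04 0 0 3 0;0.2 0 0.05 0 0 3 0;0.235 0 0.06 0 0 3 0;0.26 0.001 0.07 0 0 3 0;0.268 0.001 0.083 0 0 3 0;0.268 0.001 0.083 0 0 3 0;0.268 0.001 0.083 0 0 3 0;0.268 0.001 0.083 0 0 3 0"

```text
time_s: 10.45
ee_pos: [545.5, -85.8, 71.2]
ee_rot: [179.9, 0.1, 102.1]
force: [0.6, -0.1, 0.4]
gripper_width: 0.3
gripper_force: 0.0
```

```bash
python3 m.py
```

```text
10.7 [545.34 -86.35  70.85] [0.37 0.09 0.19] [0.36 0.38 0.35]
```

>>> send_rows --targets "0.002 -0.001 0.008 0 0 0 0;0.002 -0.001 0.014 0 0 0 0;0.002 -0.001 0.018 0 0 0 0;0.002 -0.001 0.02 0 0 0 0;0.002 -0.001 0.021 0 0 0 0"

```text
time_s: 11.12
ee_pos: [543.1, -83.8, 48.6]
ee_rot: [-179.9, -0.0, 102.1]
force: [0.4, -0.3, 0.6]
gripper_width: 0.4
gripper_force: 0.0
```

>>> send_rows --targets "0 0 0.001 0 0 0 0;0 0 0.002 0 0 0 0"

```text
time_s: 11.28
ee_pos: [543.3, -83.8, 48.2]
ee_rot: [-180.0, 0.0, 102.1]
force: [-3.9, -0.1, 12.6]
gripper_width: 0.1
gripper_force: 6.1
```

>>> send_rows --targets "0 0 0.0005 0 0 0 0;0 0 0.001 0 0 0 0"

```text
time_s: 11.45
ee_pos: [543.3, -83.9, 48.1]
ee_rot: [-180.0, 0.0, 102.1]
force: [-4.7, 0.2, 14.9]
gripper_width: 0.3
gripper_force: 7.4
```

>>> send_rows --targets "0 -0.0005 0.0005 0 0 0 0;0 -0.0005 0.001 0 0 0 0;0 -0.0005 0.001 0 0 0 0;0 -0.0005 0.001 0 0 0 0;0 -0.0005 0.001 0 0 0 0;0 -0.0005 0.001 0 0 0 0;0 -0.0005 0.001 0 0 0 0"

```text
time_s: 12.03
ee_pos: [543.3, -83.9, 48.0]
ee_rot: [179.9, 0.0, 102.1]
force: [-5.0, 1.2, 15.0]
gripper_width: 0.5
gripper_force: 8.1
```

```bash
python3 m.py
```

```text
12.2833 [543.3  -83.93  48.  ] [-4.73  0.78 16.51] [0.24 0.16 0.54]
```

>>> send_rows --targets "0 0 -0.002 0 0 0 0;0 0 -0.006 0 0 0 0;0 0 -0.015 0 0 0 0;0 0 -0.04 0 0 0 0;0 0 -0.08 0 0 0 0;-0.04 0 -0.11 0 0 0 0;-0.08 0 -0.14 0 0 0 0;-0.12 0 -0.15 0 0 0 0;-0.16 0 -0.15 0 0 0 0;-0.2 0 -0.15 0 0 0 0;-0.24 0 -0.15 0 0 0 0;-0.27 0 -0.15 0 0 0 0"

```text
time_s: 13.28
ee_pos: [599.8, -350.2, 196.2]
ee_rot: [180.0, 0.0, 102.1]
force: [1.1, 1.0, 0.9]
gripper_width: 0.8
gripper_force: 0.0
```

>>> send_rows --targets "0 0 -0.03 0 0 0 0;-0.02 0 -0.06 0 0 0 0;-0.02 0 -0.06 0 0 0 0;-0.02 0 -0.06 0 0 0 0"

```text
time_s: 13.62
ee_pos: [604.5, -368.9, 257.5]
ee_rot: [179.8, 0.2, 102.0]
force: [0.3, 0.2, -0.2]
gripper_width: 0.4
gripper_force: 0.0
```

```bash
python3 m.py; python3 - <<'E'
from h import *
I=[]
for n in('side','top'):
    f=eyes.grab_frame(n); x,y=O[n]; I.append(cv2.resize(f['image'][y:y+95,x:x+90 if n=='side' else x+110],None,fx=3.9,fy=3.9,interpolation=cv2.INTER_CUBIC))
cv2.imwrite('pics/both5.png',np.hstack(I))
E
```

```text
13.8667 [ 603.3  -366.34  254.07] [-0.06  0.38 -0.21] [0.15 0.23 0.37]
```

View pics/both5.png

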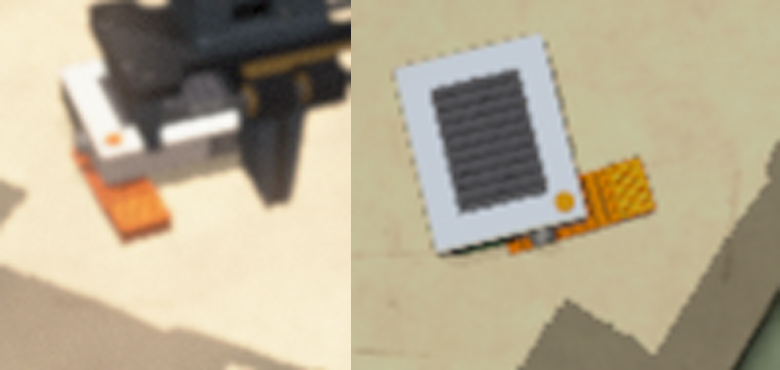

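After the press, the plate and wedge look the same as before: dot at (565,201), wedge tail at (630,185). The arm is clear, so I hand the job in.

```bash
python3 -c "
from workcell import env
print(env.job_done())"
```

```text
the job is handed in; nothing more can be done
None
```

I slid the wedge under the brass foot until the push force rose to about 3 N, then pressed near the orange dot's centre (about 5 mm outward) with about 16 N for roughly a second; the plate did not dip or visibly shift, the arm is clear, and I handed the job in at about 14 s.

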